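# Load a kiln-shelf strip under a sprung hold-down flap

### The job

Get the kiln-shelf strip ready for scraping: press the hold-down's pedal with one fingertip and keep it down, so that the sprung flap stays up, while the other fingertip pushes the strip along its lane under the flap until it is fully home against the end stop. Then let the pedal go so that the flap comes down on the strip, and move clear. Only press and push: do not lift the strip, and leave the pots and the kiln prop beside the board where they stand.

Things in the scene. Friction and masses are not known exactly. Their poses are not given: they have to be found in the camera images.
- fixture: Plywood board of the hold-down, fixed to the table, 320 x 155 x 12 mm (x -195..125, y -55..100 mm). Origin at table level on the lane's centre line, straight below the flap's hinge axis; x points along the lane to the end stop, away from the robot, y left to the pedal, z up. Steel cheeks 28 mm high hold the hinge at x -13..13, y 43..48 and 92..97 mm.
- home (a point): Where the strip's underside centre lies when it is fully home: x 26, y 0, z 12 mm in the fixture's frame, same axes. The lane is 66 mm wide between two wooden fences, 10 mm wide and 10 mm high (fixture x -159..96 mm); the end stop is a bar 14 mm high across its end, face at x 96 mm.
- strip: Loose sand-coloured ceramic strip, 140 mm long (its x, along the lane), 60 mm wide, 20 mm thick, about 0.33 kg. It lies on the board between the fences, short of the flap, 60 to 83 mm from home. Origin at the centre of its underside.
- flap (a joint): Angle of the steel rocker (pedal and flap in one piece, a seesaw; axis along fixture y at x 0, z 26 mm): 0 rad = flap down on the empty lane, 0.20 = resting on the strip, 0.42 = hard stop, pedal fully down, flap fully up. A spring closes it with about 0.3 N m at 0 and 0.6 N m at the stop (4 to 5 N on the pedal's near end, 11 N at 55 mm from the axis).
- pedal (a point): On the pedal's top face, middle line, 130 mm from the hinge axis. A flat plate 40 mm wide (fixture y 50..90 mm), from 25 to 165 mm on the robot's side of the axis. Released it slopes up to the robot, near end about 85 mm above the table. Fully down it is level, top 19 mm above the table (7 above the board): a fingertip can slide along it towards the hinge and the flap stays up.
- flap_edge (a point): Middle of the flap's lower front edge, over the lane's centre line, 50 mm beyond the hinge axis. The flap is a steel plate 6 mm thick, 40 mm along the lane, right across it. Down on the empty lane this edge is about 10 mm above the board and bars the strip; fully up, about 31 mm above the board.
- prop: Bystander: upright ceramic kiln prop, 34 mm diameter, 65 mm high, on the table right of the board. Origin at its underside centre.
- vase: Bystander: small terracotta vase, 72 mm diameter, 78 mm high, on the table right of the board. Origin at its underside centre.
- cup: Bystander: white cup, 72 mm diameter, 80 mm high, on the table left of the board. Origin at its underside centre.
Mind the look-alikes: they are no part of the job. Of the things like the strip, leave any that is orange or purple; of the rest the larger one is meant.

How it is judged:
On the way, in this order (a step that is already met when the one before it is completed fails the run):
1. a fingertip holds the pedal down and the flap up, with the strip still short of the flap (value of joint flap above 0.3 rad and contact force between the fingers and flap above 0.5 N and x of strip in the frame of home below -0.045 m), for 0.2 s.
2. with the pedal still held down, the strip has been pushed under the flap against the end stop (value of joint flap above 0.22 rad and contact force between the fingers and flap above 0.5 N and x of strip in the frame of home above -0.006 m), for 0.1 s.
At the end, for the whole second after the job is handed in: The strip lies flat in the lane within 6 mm of the end stop and at rest, the pedal is released, and the flap rests on the strip (joint 0.14 to 0.25 rad, pressing with more than 1 N) (x of strip in the frame of home between -0.006 and 0.004 m and y of strip in the frame of home between -0.006 and 0.006 m and value of joint flap between 0.14 and 0.25 rad and contact force between flap and strip above 1 N and linear speed of strip below 0.01 m/s and angle between strip's own z axis and vertical below 0.05 rad); the robot touches nothing.
It fails at once if the strip is lifted or tipped (z of strip in the frame of fixture above 0.022 m or angle between strip's own z axis and vertical above 0.15 rad).
It fails at once if the prop, the vase or the cup is moved by more than 25 mm (distance of any of prop, vase, cup from where it was at the start of the episode above 0.025 m).
It also fails if it takes over 40 s, if anything falls off the work surface, if the arm or the gripper's body presses on something with over 40 N, if the wrist force passes 120 N, or if a joint passes its speed limit or range.

### The arm

A 6-joint arm with a two-finger parallel gripper is mounted at the origin on the work surface. World frame = base frame: x ahead of the robot, y to its left, z up, the work surface at z = 0. Lengths are in m, angles in rad, forces in N, time in s.
With the tool pointing down it reaches from about 0.375 to 0.9 m from the base axis. Payload 3.1 kg.
Tool frame: the origin (TCP) lies midway between the tips of the shut fingers; the grasp point (between the pads) lies 19 mm behind it; x points along the fingers, z is the direction in which the jaws open and shut, and the axes are right-handed (so a half turn about x gives the same grasp; the last joint's range is limited). The gripper opens to 85 mm and grips with 20 to 120 N. Pads are 22 mm wide; open, the fingers measure 114 mm over their backs; the gripper's body (76 mm by 85 mm) begins 54 mm behind the grasp point. The pads swing forward as they close: fully open they stand 13 mm farther back than shut.
Start: joints at [1.079, 0.527, 1.433, -0, 1.181, -0.178], TCP at [0.193, 0.594, 0.231] pointing down, gripper open.
Joint ranges: [-3.08, 3.08], [-0.75, 2.2], [0.22, 2.44], [-1.43, 4.57], [0, 2.65], [-2.85, 2.85]. Speed limits (rad/s): [2.79, 2.79, 3.14, 3.14, 3.14, 3.14].

### API

Orientations are given as a unit quaternion [x, y, z, w].
In Python, from station import status, snapshot, camera_params, ticket gives the robot as it stands.
- The arm moves only by the tool arm_command, never from a script. Its argument "series" is a list that holds one entry, the list of rows, each a list of 4 numbers: the shift along the tool's x, y, z in mm, then the turn about the tool's x in rad. A call has 1 to 10 rows; each row shifts and turns the commanded pose from where the row before left it, along the tool's axes as they then stand; what a row does not reach is not made up. A row lasts 1/10 s, in which the tool goes at most 50 mm and 8.59 degrees, less where a joint would pass 70% of its speed; a pose out of reach is approached as far as the arm can. A call is refused whole if a number of a shift passes 50 or a number of a turn 0.15, either way. A call with a gripper value outside its range is refused whole. "jaw" is the opening in per cent of the stroke, from 0 (shut) to 100 (fully open), set as the call begins (left out, the last holds). The fingers move at their own pace and stop on an object; "force" is the grip in N (left out, the last holds). Time passes only in rows, so rows that do not move let the fingers close. It gives the time, the measured TCP pose, the force and the opening at its end, in the units of the state.
- status.sense(): the state, without advancing time (a new reading comes with each control period).
- snapshot(name): name is "scene" or "top" or "wrist"; returns the picture (400x640x3 uint8, red, green, blue); there is no depth.
- camera_params(name): a dict with "fovy" (degrees; the focal length in pixels is half the picture's height over the tangent of half this angle, whatever the lens; pixels are square), "cx", "cy" (the principal point, pixels), "k1" (the pictures are not rectified: a ray, as slopes to the right and down, at radius r is drawn at 1 + k1 r^2 times it, then the intrinsics apply), "extrinsics" (4x4, takes a point from camera to world coordinates); the wrist camera has in their place "mount" (4x4, takes a point from camera to tool coordinates, whose origin is the TCP and whose axes are the tool frame's). Camera axes: x right, y down, z forward; pixel columns grow to the right and rows downward; lengths in m; the calibration is good to about 2 mm. A picture is of the moment at which its call begins: read the wrist's pose just before it. camera_params takes no time and is no camera call.
- ticket.sign_off(): hands the job in, once; it reports no verdict.
The state is a dict: "t": time; "q": joint angles; "qd": joint speeds; "tau": joint torques, N m; "tcp_pos": TCP position; "tool_rot": TCP orientation; "force": force on the tool from outside, world axes, zero at the start; "ft_torque": the same for the moment, N m; "finger_gap": opening from 0.0 (shut) to 1.0 (fully open).
Only numpy, scipy, OpenCV 4.12 (cv2) and the standard library are available. Lean on these libraries where they do the work, as an engineer would, in place of code of your own. Each camera call takes 0.05 s, during which the arm holds its last target. There are 200 camera calls.

## Working session

There is one attempt and no reset: what is moved stays moved. The work goes in short steps, Python scripts to look and compute and a tool call to move; the robot and the scene stay as the last step left them, time stands still between calls to the robot, and variables do not carry over. Pictures are saved under pics/ and viewed, about 8 in all and at most 12, crops included, and the job is handed in when it is done.

Besides the shell and the picture viewer there is one more tool, called after "Call:" by a JSON object that holds its "op" and its "data", one argument or row to a line. arm_command: Moves the arm, as the interface text tells. Its arguments: {"type":"object","properties":{"series":{"type":"array"},"jaw":{"type":"number"},"force":{"type":"number"}},"required":["series"]}

```bash
ls; mkdir -p pics
python3 - <<'E'
from station import status,snapshot,camera_params
import cv2
print(status.sense())
for n in("scene","top","wrist"):
    print(n,camera_params(n))
for n in("scene","top"):
    cv2.imwrite(f"pics/{n}0.png",snapshot(n)[:,:,::-1])
E
```

```text
pics
{'t': 0.0, 'q': array([ 1.07849041e+00,  5.28463604e-01,  1.43391964e+00,  1.60578283e-05,
        1.18143084e+00, -1.78509601e-01]), 'qd': array([ 7.58000124e-04,  5.01710252e-04,  8.68394321e-04,  7.00416793e-04,
        3.59381483e-05, -3.34239795e-04]), 'tau': array([ 1.17937023e-03, -4.42351770e+01, -1.78027940e+01, -1.60580703e-04,
        8.39119573e-03,  4.83783040e-06]), 'tcp_pos': array([0.1925409, 0.593832 , 0.2303297]), 'tool_rot': array([-0.41606563,  0.57269638,  0.41539186,  0.57127739]), 'force': array([-0.1442805 ,  0.59863974, -0.10856643]), 'ft_torque': array([0.01951923, 0.08569949, 0.03976942]), 'finger_gap': 0.9996131960607914}
scene {'fovy': 50.08894368590825, 'cx': 313.6412134393092, 'cy': 197.14240936580185, 'k1': 0.0032537011155478117, 'extrinsics': array([[ 0.75751639,  0.37972751, -0.53101406,  1.02339769],
       [ 0.65274699, -0.45242229,  0.60764746, -0.46234811],
       [-0.00950214, -0.80692074, -0.59058329,  0.55374791],
       [ 0.        ,  0.        ,  0.        ,  1.        ]])}
top {'fovy': 55.11628410321186, 'cx': 321.5699703929906, 'cy': 203.20030949068078, 'k1': -0.06409250983318991, 'extrinsics': array([[ 0.00177805, -0.98346155,  0.18110829,  0.45757681],
       [-0.99997055, -0.00310074, -0.00702043,  0.04378657],
       [ 0.00746589, -0.18109047, -0.9834381 ,  0.82892716],
       [ 0.        ,  0.        ,  0.        ,  1.        ]])}
wrist {'fovy': 65.80011251091273, 'cx': 320.96000271249306, 'cy': 196.6109890310192, 'k1': -0.05794023565301724, 'mount': array([[-4.27990907e-04, -2.64107702e-01,  9.64493099e-01,
        -1.42040455e-01],
       [-5.07152440e-04, -9.64493006e-01, -2.64107902e-01,
         6.75628783e-02],
       [ 9.99999780e-01, -6.02180809e-04,  2.78851371e-04,
         4.96071980e-04],
       [ 0.00000000e+00,  0.00000000e+00,  0.00000000e+00,
         1.00000000e+00]])}
```

View pics/top0.png

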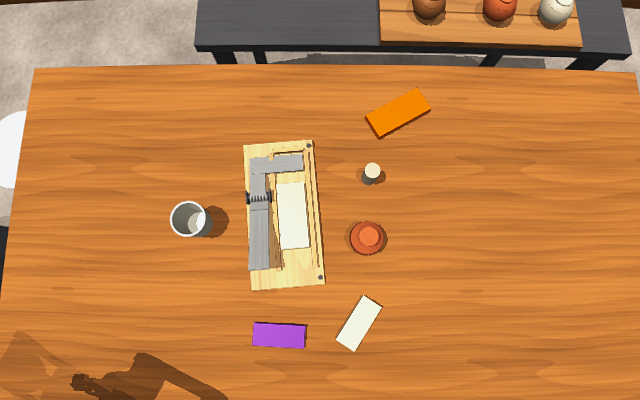

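View pics/scene0.png

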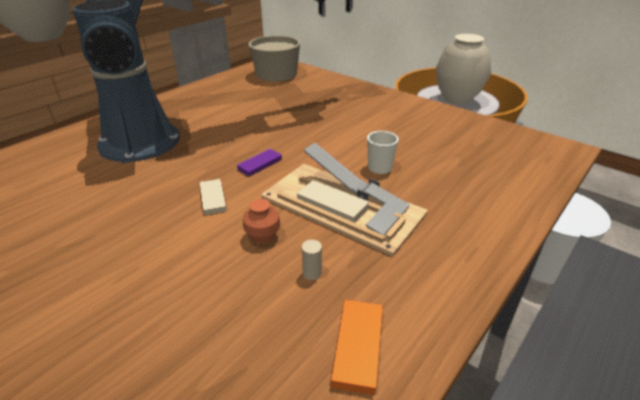

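The top view shows the board with corners near (244,147), (313,140), (325,285) and (251,290). The strip in the lane is at about (292,215), the pedal end at (259,268), and the flap at (275,163). The cup is at (188,219), the vase at (368,238) and the prop at (372,173). The scene view agrees: the pedal is up and the strip is short of the flap. I'll measure next.

```bash
cat > h.py <<'E'
import numpy as np,cv2
from station import status,snapshot,camera_params
from scipy.spatial.transform import Rotation as R
def cam(n):
    p=camera_params(n); f=200/np.tan(np.radians(p["fovy"])/2)
    K=np.array([[f,0,p["cx"]],[0,f,p["cy"]],[0,0,1]]); d=np.array([p["k1"],0,0,0])
    if "extrinsics" in p: E=p["extrinsics"]
    else:
        s=status.sense(); T=np.eye(4); T[:3,:3]=R.from_quat(s["tool_rot"]).as_matrix(); T[:3,3]=s["tcp_pos"]; E=T@p["mount"]
    return K,d,E
def cast(c,px,z):
    K,d,E=c
    u=cv2.undistortPoints(np.asarray(px,float).reshape(-1,1,2),K,d)[:,0]
    r=np.c_[u,np.ones(len(u))]@E[:3,:3].T
    return E[:3,3]+r*((z-E[2,3])/r[:,2])[:,None]
def proj(c,P):
    K,d,E=c; M=np.linalg.inv(E)
    return cv2.projectPoints(np.asarray(P,float).reshape(-1,1,3),cv2.Rodrigues(M[:3,:3])[0],M[:3,3],K,d)[0][:,0]
E
python3 - <<'E'
from h import *
c=cam("top"); im=cv2.imread("pics/top0.png"); hsv=cv2.cvtColor(im,cv2.COLOR_BGR2HSV)
for p in [(300,275),(300,150),(320,275),(292,215),(262,240),(340,150),(358,322)]: print(p,hsv[p[1],p[0]])
roi=np.zeros((400,640),np.uint8); roi[130:300,235:335]=255
m=((hsv[...,2]>150)&(hsv[...,1]<150)).astype(np.uint8)*255&roi
m=cv2.morphologyEx(m,cv2.MORPH_CLOSE,np.ones((9,9)))
ct=max(cv2.findContours(m,0,1)[0],key=cv2.contourArea)
w=cast(c,ct[:,0],0.012)[:,:2]
r=cv2.minAreaRect((w*1000).astype(np.float32)); print("board",r,cv2.boxPoints(r))
s=((hsv[...,1]<45)&(hsv[...,2]>215)).astype(np.uint8)*255
for ct in cv2.findContours(s,0,1)[0]:
    if cv2.contourArea(ct)>300:
        r=cv2.minAreaRect((cast(c,ct[:,0],0.032)[:,:2]*1000).astype(np.float32)); print("white",cv2.boundingRect(ct),r)
vis=np.hstack([cv2.resize(x[130:300,235:335],None,fx=3.5,fy=3.5) for x in (im,cv2.merge([m,s,s]))])
cv2.imwrite("pics/v1.png",vis)
E
```

```text
(300, 275) [ 21 104 243]
(300, 150) [ 15 147 139]
(320, 275) [ 11  52 117]
(292, 215) [ 32  20 244]
(262, 240) [ 30  11 167]
(340, 150) [ 14 187 183]
(358, 322) [ 32  19 244]
board ((588.2711791992188, 124.524658203125), (319.9765319824219, 157.98692321777344), 5.1697001457214355) [[421.81592  188.78088 ]
 [436.0515    31.436642]
 [754.72644   60.268433]
 [740.49084  217.61267 ]]
white (336, 295, 46, 56) ((359.38311767578125, -36.899742126464844), (43.83772277832031, 103.21399688720703), 57.05671310424805)
white (170, 201, 35, 36) ((571.4183959960938, 321.62646484375), (73.15897369384766, 73.3840560913086), 47.155941009521484)
white (276, 182, 33, 67) ((579.372314453125, 100.243408203125), (138.76075744628906, 58.45597839355469), 5.293745040893555)
white (0, 110, 27, 79) ((728.6763305664062, 751.56201171875), (184.77105712890625, 62.099876403808594), 0.35711348056793213)
```

View pics/v1.png

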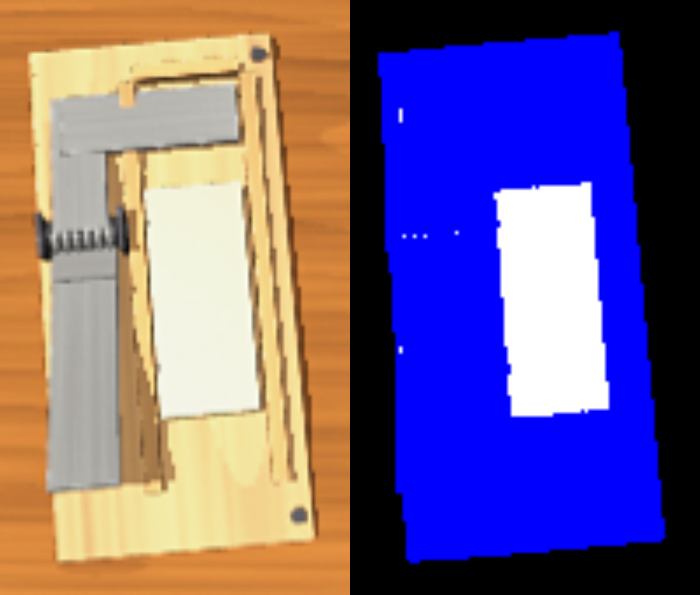

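The board measures 320 × 158 mm against 320 × 155, and the strip 139 × 58 against 140 × 60, so both agree. The fixture yaw is about 5.25°, and the strip is about 72 mm short of home. Next I'll work out the approach.

```bash
cat >> h.py <<'E'
TH=np.radians(5.25); O=np.array([.6253,.1042,0]); F=R.from_euler('z',TH).as_matrix()
def w2f(p): return (np.asarray(p)-O)@F
def f2w(p): return O+F@np.asarray(p)
def show(target=None):
    s=status.sense(); Rt=R.from_quat(s["tool_rot"]).as_matrix()
    print("t",round(s["t"],2),"fix mm",(w2f(s["tcp_pos"])*1000).round(1),"tool axes in fix\n",(F.T@Rt).round(3),"force fix",(s["force"]@F).round(1),"gap",round(s["finger_gap"],3))
    if target is not None: print("shift tool mm",((f2w(np.array(target)/1000)-s["tcp_pos"])@Rt*1000).round(1))
    return s
E
python3 - <<'E'
from h import *
s=show([-138,35,110]); print(s["q"])
Rt=R.from_quat(s["tool_rot"]).as_matrix(); A=F.T@Rt
print("yaw of tool z in fix",np.arctan2(A[1,2],A[0,2]))
# verify frame: project fixture corners etc into scene view
c=cam("scene"); im=cv2.imread("pics/scene0.png")
for p in [(-195,-55,12),(-195,100,12),(125,100,12),(125,-55,12),(-116,30,32),(-116,-30,32),(24,-30,32),(24,30,32),(-153,50,87),(-153,90,87)]:
    u=proj(c,f2w(np.array(p)/1000))[0]; cv2.circle(im,tuple(int(v) for v in u.round()),1,(0,0,255),-1)
cv2.imwrite("pics/v2.png",cv2.resize(im[130:260,240:440],None,fx=4,fy=4))
E
```

```text
t 0.1 fix mm [-386.1  527.2  230.4] tool axes in fix
 [[-0.001 -0.919  0.394]
 [-0.002  0.394  0.919]
 [-1.     0.    -0.002]] force fix [0.1 0.6 0.7] gap 1.002
shift tool mm [ 121.  -422.2 -354.3]
[ 1.07849955e+00  5.28345034e-01  1.43379331e+00 -1.89013231e-05
  1.18141207e+00 -1.78490452e-01]
yaw of tool z in fix 1.1653677275206549
```

View pics/v2.png

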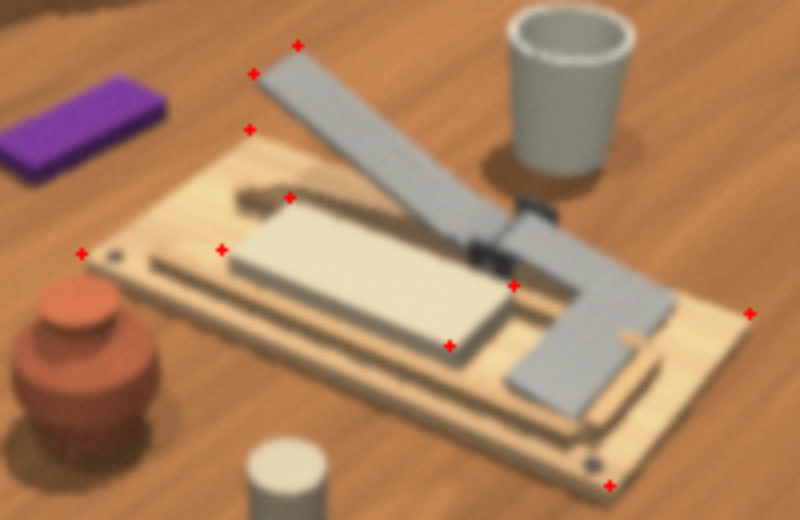

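Projecting the fixture frame into the scene view puts it within about 3 mm of the board, strip and pedal corners. I'll fly over now: turn by −0.405 rad, stay high, and set the jaws to 70%.

Call:
{"op": "arm_command", "data": {
  "series": [
    [[0, 0, 0, -0.135], [0, 0, 0, -0.135], [0, 0, 0, -0.135], [0, -20, -41, 0], [0, -20, -41, 0], [0, -20, -41, 0], [0, -20, -41, 0], [0, -20, -41, 0], [0, -20, -41, 0]]
  ],
  "jaw": 70
}}

```text
t: 1.0
tcp_pos: [0.3351, 0.3587, 0.2311]
tool_rot: [-0.522, 0.477, 0.522, 0.476]
force: [0.4, -0.4, -0.9]
finger_gap: 0.706
```

Call:
{"op": "arm_command", "data": {
  "series": [
    [[0, -20, -41, 0], [0, -20, -41, 0], [0, -20, -41, 0], [0, -20, -41, 0], [0, -20, -41, 0], [0, -20, -41, 0], [0, 0, 0, 0], [0, 0, 0, 0], [0, 0, 0, 0]]
  ]
}}

```text
t: 1.9
tcp_pos: [0.4755, 0.127, 0.2309]
tool_rot: [-0.522, 0.477, 0.523, 0.476]
force: [-0.6, 0.9, -0.6]
finger_gap: 0.704
```

Run:
```python
from h import *
s=show([-138,35,110])
c=cam("wrist"); cv2.imwrite("pics/w1.png",snapshot("wrist")[:,:,::-1])
im=cv2.imread("pics/w1.png")
for p in [(-195,-55,12),(-195,100,12),(-116,30,32),(-116,-30,32),(24,-30,32),(24,30,32),(-153,50,87),(-153,90,87)]:
    u=proj(c,f2w(np.array(p)/1000))[0]; cv2.circle(im,tuple(int(v) for v in u.round()),2,(0,0,255),-1)
cv2.imwrite("pics/v3.png",im)
```

```text
t 1.9 fix mm [-147.    36.4  230.9] tool axes in fix
 [[-0.002 -1.    -0.   ]
 [ 0.001 -0.     1.   ]
 [-1.     0.002  0.001]] force fix [-0.5  0.9 -0.6] gap 0.704
shift tool mm [120.9  -9.3  -1.5]
```

View pics/v3.png

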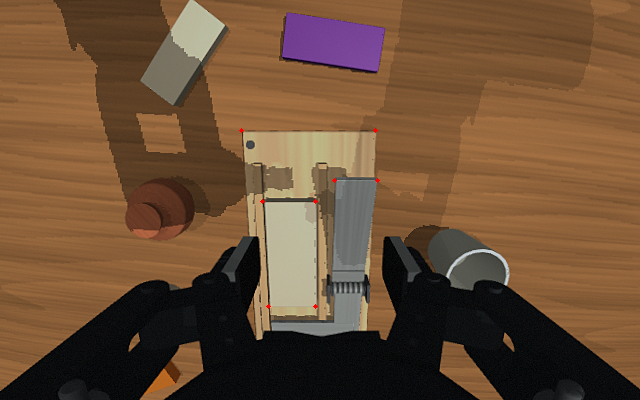

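The wrist view confirms the frame, with the projected corners on the board, strip and pedal corners to about 1 px. The pads have a gap of about 60 mm between pixels (259,240) and (385,240). At TCP y ≈ 35, one finger is over the pedal and the other over the lane. I'll descend.

Call:
{"op": "arm_command", "data": {
  "series": [
    [[25, -3, 0, 0], [25, -3, 0, 0], [25, -3, 0, 0], [25, 0, 0, 0], [20, 0, 0, 0], [10, 0, 0, 0], [0, 0, 0, 0], [0, 0, 0, 0]]
  ]
}}

```text
t: 2.75
tcp_pos: [0.4858, 0.1279, 0.1018]
tool_rot: [0.523, -0.476, -0.522, -0.477]
force: [-0.5, 0.1, 0.8]
finger_gap: 0.702
```

Call:
{"op": "arm_command", "data": {
  "series": [
    [[8, 0, 0, 0], [8, 0, 0, 0], [8, 0, 0, 0], [8, 0, 0, 0], [8, 0, 0, 0], [8, 0, 0, 0], [8, 0, 0, 0], [5, 0, 0, 0], [3, 0, 0, 0], [0, 0, 0, 0]]
  ]
}}

```text
t: 3.75
tcp_pos: [0.4851, 0.1272, 0.0369]
tool_rot: [-0.522, 0.477, 0.523, 0.476]
force: [-2.1, -0.1, 3.8]
finger_gap: 0.699
```

Run:
```python
from h import *
show([-138,35,20])
a=snapshot("scene")[130:260,240:440,::-1]
cv2.imwrite("pics/s2.png",cv2.resize(a,None,fx=4,fy=4))
```

```text
t 3.75 fix mm [-137.5   35.7   36.9] tool axes in fix
 [[-0.001 -1.     0.   ]
 [ 0.     0.     1.   ]
 [-1.     0.001  0.   ]] force fix [-2.1  0.1  3.8] gap 0.699
shift tool mm [16.9  0.4 -0.7]
```

View pics/s2.png

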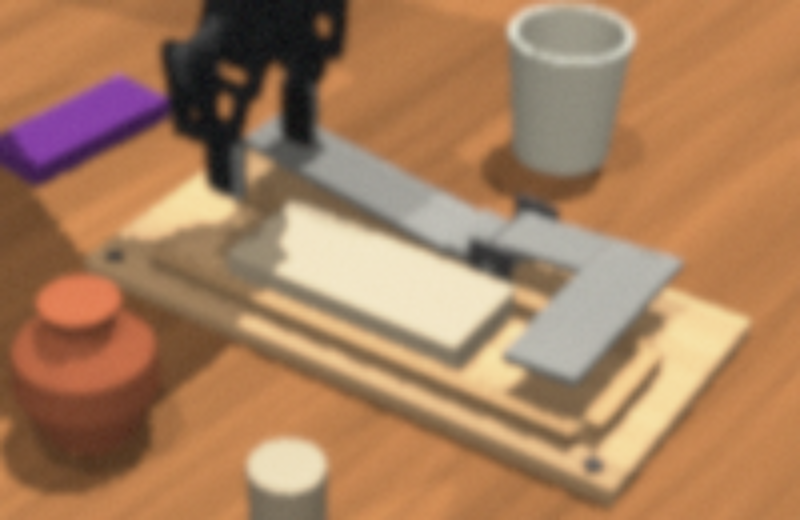

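The pedal is about halfway down under the left finger at (300,140). The right finger is at (228,190), behind the strip's rear end, and the flap is rising. I'll press on gently.

Call:
{"op": "arm_command", "data": {
  "series": [
    [[3, 0, 0, 0], [3, 0, 0, 0], [3, 0, 0, 0], [3, 0, 0, 0], [2, 0, 0, 0], [2, 0, 0, 0], [0, 0, 0, 0], [0, 0, 0, 0]]
  ]
}}

```text
t: 4.6
tcp_pos: [0.4853, 0.1272, 0.0212]
tool_rot: [-0.522, 0.477, 0.522, 0.476]
force: [-2.5, -0.2, 4.2]
finger_gap: 0.701
```

Call:
{"op": "arm_command", "data": {
  "series": [
    [[1, 0, 0, 0], [1, 0, 0, 0], [0, 0, 0, 0], [0, 0, 0, 0]]
  ]
}}

```text
t: 5.0
tcp_pos: [0.4856, 0.1272, 0.0193]
tool_rot: [-0.522, 0.477, 0.522, 0.477]
force: [-2.5, 0.5, 4.2]
finger_gap: 0.701
```

Call:
{"op": "arm_command", "data": {
  "series": [
    [[1, 0, 0, 0], [1, 0, 0, 0], [0, 0, 0, 0], [0, 0, 0, 0]]
  ]
}}

```text
t: 5.4
tcp_pos: [0.4857, 0.1272, 0.0173]
tool_rot: [-0.522, 0.477, 0.522, 0.477]
force: [-2.6, 0.6, 3.4]
finger_gap: 0.702
```

Call:
{"op": "arm_command", "data": {
  "series": [
    [[1, 0, 0, 0], [0, 0, 0, 0], [0, 0, 0, 0]]
  ]
}}

```text
t: 5.7
tcp_pos: [0.4857, 0.1272, 0.0163]
tool_rot: [0.522, -0.477, -0.522, -0.477]
force: [-3.5, 0.6, 4.0]
finger_gap: 0.703
```

Run:
```python
from h import *
show([-138,35,15])
a=snapshot("scene")[130:260,240:440,::-1]
cv2.imwrite("pics/s3.png",cv2.resize(a,None,fx=4,fy=4))
```

```text
t 5.7 fix mm [-136.9   35.7   16.3] tool axes in fix
 [[ 0. -1.  0.]
 [-0.  0.  1.]
 [-1. -0. -0.]] force fix [-3.4  0.9  4. ] gap 0.703
shift tool mm [ 1.3  1.1 -0.7]
```

View pics/s3.png

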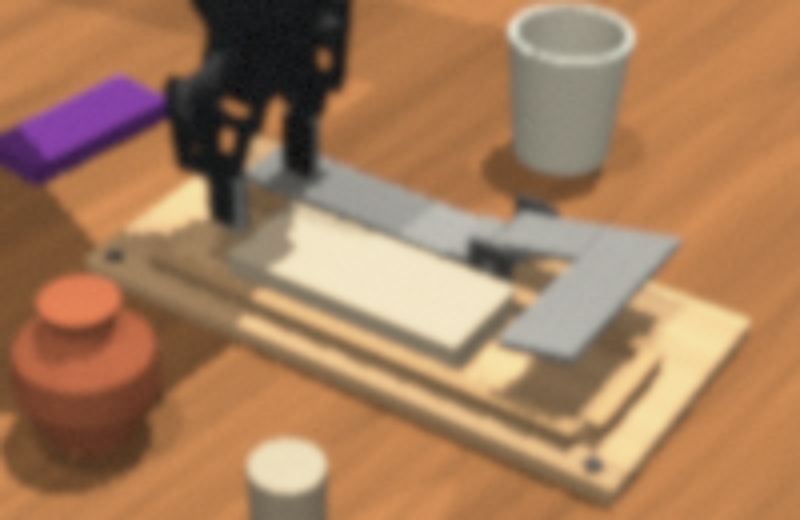

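Pedal nearly level, flap edge well up at (540,350), finger B just behind the strip at (230,220). I'll feel for the hard stop.

Call:
{"op": "arm_command", "data": {
  "series": [
    [[1, 0, 0, 0], [0, 0, 0, 0], [0, 0, 0, 0]]
  ]
}}

```text
t: 6.05
tcp_pos: [0.4857, 0.1272, 0.0153]
tool_rot: [0.522, -0.477, -0.522, -0.477]
force: [-2.2, 0.4, 4.7]
finger_gap: 0.702
```

Call:
{"op": "arm_command", "data": {
  "series": [
    [[1, 0, 0, 0], [0, 0, 0, 0], [0, 0, 0, 0]]
  ]
}}

```text
t: 6.35
tcp_pos: [0.4857, 0.1272, 0.0143]
tool_rot: [0.522, -0.477, -0.522, -0.477]
force: [-2.4, -0.2, 4.1]
finger_gap: 0.705
```

Call:
{"op": "arm_command", "data": {
  "series": [
    [[1, 0, 0, 0], [0, 0, 0, 0], [0, 0, 0, 0]]
  ]
}}

```text
t: 6.65
tcp_pos: [0.4858, 0.1272, 0.0137]
tool_rot: [0.522, -0.477, -0.522, -0.477]
force: [-3.0, 0.7, 7.5]
finger_gap: 0.696
```

The stop is reached at TCP z ≈ 13.8 mm, so the tips are at about 19 mm, as specified. I'll back off 1 mm and push along the lane.

Call:
{"op": "arm_command", "data": {
  "series": [
    [[-1, 0, 0, 0], [0, -4, 0, 0], [0, -5, 0, 0], [0, -5, 0, 0], [0, -5, 0, 0], [0, -5, 0, 0], [0, -5, 0, 0], [0, -5, 0, 0], [0, -5, 0, 0], [0, 0, 0, 0]]
  ]
}}

```text
t: 7.65
tcp_pos: [0.5231, 0.1308, 0.0141]
tool_rot: [-0.521, 0.478, 0.523, 0.476]
force: [-5.1, 1.2, 5.3]
finger_gap: 0.702
```

Call:
{"op": "arm_command", "data": {
  "series": [
    [[0, -4, 0, 0], [0, -4, 0, 0], [0, -4, 0, 0], [0, -4, 0, 0], [0, -4, 0, 0], [0, -4, 0, 0], [0, -4, 0, 0], [0, -4, 0, 0], [0, 0, 0, 0], [0, 0, 0, 0]]
  ]
}}

```text
t: 8.65
tcp_pos: [0.5542, 0.1337, 0.0142]
tool_rot: [-0.521, 0.478, 0.524, 0.475]
force: [-7.2, -0.4, 7.7]
finger_gap: 0.702
```

Run:
```python
from h import *
show([-55,35,14.5])
a=snapshot("scene")[130:260,240:440,::-1]
cv2.imwrite("pics/s4.png",cv2.resize(a,None,fx=4,fy=4))
```

```text
t 8.65 fix mm [-68.1  35.9  14.2] tool axes in fix
 [[-0.005 -1.     0.   ]
 [ 0.     0.     1.   ]
 [-1.     0.005  0.   ]] force fix [-7.2  0.3  7.7] gap 0.702
shift tool mm [ -0.4 -13.1  -0.9]
```

View pics/s4.png

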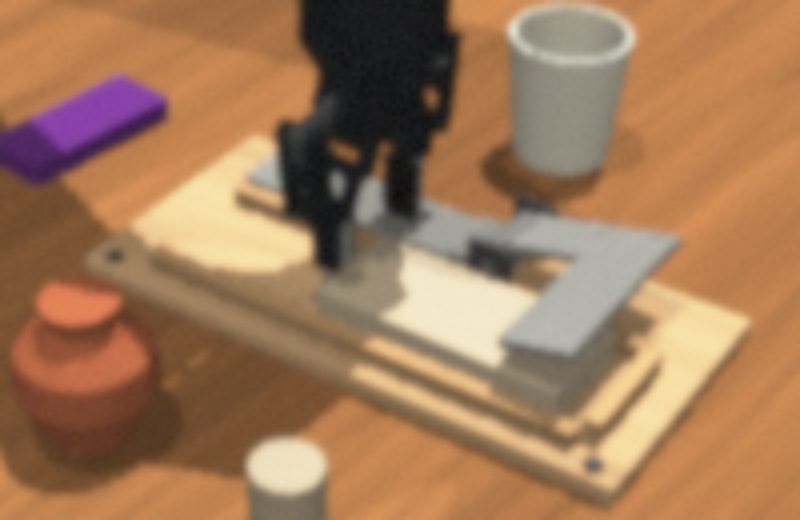

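The strip is now well under the raised flap, with its front at about (570,395) and about 13 mm to go. The pedal is still down under the other finger. I'll close in slowly, watching for the contact force.

Call:
{"op": "arm_command", "data": {
  "series": [
    [[0, -3, 0, 0], [0, -2, 0, 0], [0, -2, 0, 0], [0, -2, 0, 0], [0, 0, 0, 0], [0, 0, 0, 0]]
  ]
}}

```text
t: 9.3
tcp_pos: [0.5624, 0.1345, 0.0142]
tool_rot: [-0.521, 0.478, 0.524, 0.475]
force: [-7.7, -1.0, 9.2]
finger_gap: 0.703
```

Call:
{"op": "arm_command", "data": {
  "series": [
    [[0, -1, 0, 0], [0, -1, 0, 0], [0, 0, 0, 0], [0, 0, 0, 0]]
  ]
}}

```text
t: 9.7
tcp_pos: [0.5636, 0.1346, 0.0142]
tool_rot: [-0.52, 0.479, 0.525, 0.474]
force: [-9.4, -0.8, 10.8]
finger_gap: 0.703
```

Call:
{"op": "arm_command", "data": {
  "series": [
    [[0, -1, 0, 0], [0, 0, 0, 0], [0, 0, 0, 0]]
  ]
}}

```text
t: 10.0
tcp_pos: [0.5635, 0.1346, 0.0141]
tool_rot: [-0.52, 0.479, 0.525, 0.474]
force: [-10.2, -1.3, 11.0]
finger_gap: 0.7
```

Call:
{"op": "arm_command", "data": {
  "series": [
    [[0, -2, 0, 0], [0, -1, 0, 0], [0, 0, 0, 0], [0, 0, 0, 0]]
  ]
}}

```text
t: 10.4
tcp_pos: [0.5681, 0.1351, 0.0142]
tool_rot: [-0.52, 0.478, 0.524, 0.475]
force: [-8.2, -0.2, 9.4]
finger_gap: 0.702
```

Run:
```python
from h import *
show([-55,35,14.5])
c=cam("scene");im=snapshot("scene")[:,:,::-1].copy()
cv2.imwrite("pics/s5raw.png",im)
# strip corners expected at home, and 6mm short
z=cv2.resize(im[170:250,300:420],None,fx=6.5,fy=6.5,interpolation=cv2.INTER_CUBIC)
for x,col in((96,(0,0,255)),(90,(255,0,0))):
  for y,zz in((-30,32),(-30,12),(30,32)):
    u=(proj(c,f2w(np.array([x,y,zz])/1000))[0]-[300,170]+.5)*6.5; cv2.circle(z,tuple(int(v) for v in u),3,col,-1)
cv2.imwrite("pics/s5.png",z)
```

```text
t 10.4 fix mm [-54.1  36.   14.2] tool axes in fix
 [[-0.007 -1.     0.   ]
 [ 0.001  0.     1.   ]
 [-1.     0.007  0.001]] force fix [-8.1  0.6  9.4] gap 0.702
shift tool mm [-0.3  0.9 -1. ]
```

View pics/s5.png

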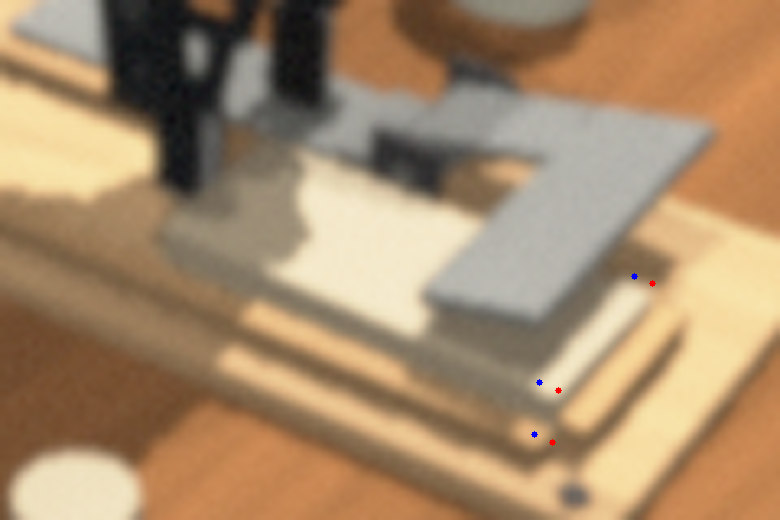

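It was stick-slip, now freed. The strip's front edge at (555,392) to (648,292) lies on the projected stop line. I'll nudge on to feel the stop for certain.

Call:
{"op": "arm_command", "data": {
  "series": [
    [[0, -1, 0, 0], [0, -1, 0, 0], [0, 0, 0, 0], [0, 0, 0, 0]]
  ]
}}

```text
t: 10.85
tcp_pos: [0.5681, 0.1351, 0.0142]
tool_rot: [-0.519, 0.48, 0.525, 0.474]
force: [-12.1, -0.7, 13.3]
finger_gap: 0.698
```

Call:
{"op": "arm_command", "data": {
  "series": [
    [[0, -1, 0, 0], [0, -1, 0, 0], [0, 0, 0, 0], [0, 0, 0, 0]]
  ]
}}

```text
t: 11.25
tcp_pos: [0.5681, 0.1351, 0.0142]
tool_rot: [-0.518, 0.481, 0.526, 0.473]
force: [-14.1, -2.0, 16.5]
finger_gap: 0.699
```

Call:
{"op": "arm_command", "data": {
  "series": [
    [[0, -1, 0, 0], [0, -1, 0, 0], [0, -1, 0, 0], [0, 0, 0, 0], [0, 0, 0, 0]]
  ]
}}

```text
t: 11.75
tcp_pos: [0.5681, 0.1351, 0.0141]
tool_rot: [-0.517, 0.482, 0.528, 0.471]
force: [-18.7, -3.1, 19.3]
finger_gap: 0.703
```

Run:
```python
from h import *
s=show([-55,35,14.5]);print(s["ft_torque"].round(2))
```

```text
t 11.75 fix mm [-54.1  36.   14.1] tool axes in fix
 [[-0.022 -1.     0.   ]
 [ 0.     0.     1.   ]
 [-1.     0.022  0.   ]] force fix [-18.9  -1.3  19.3] gap 0.703
shift tool mm [-0.4  0.9 -1. ]
[-0.46  3.03 -0.09]
```

The tip doesn't move under a 19 N push, and the moment balance puts about 10 N on the strip finger, against strip friction below 3 N. So the strip is against the stop. I'll back off from it with the pedal still held, then rise.

Call:
{"op": "arm_command", "data": {
  "series": [
    [[0, 3, 0, 0], [0, 3, 0, 0], [0, 3, 0, 0], [0, 3, 0, 0], [0, 4, 0, 0], [0, 4, 0, 0], [0, 0, 0, 0], [0, 0, 0, 0]]
  ]
}}

```text
t: 12.55
tcp_pos: [0.5674, 0.1348, 0.0171]
tool_rot: [0.526, -0.472, -0.517, -0.483]
force: [5.4, 1.7, 10.1]
finger_gap: 0.701
```

Run:
```python
from h import *
s=show([-55,35,14.5]);print(s["ft_torque"].round(2))
```

```text
t 12.55 fix mm [-54.8  35.8  17.1] tool axes in fix
 [[ 0.019 -1.     0.003]
 [ 0.001  0.003  1.   ]
 [-1.    -0.019  0.001]] force fix [ 5.5  1.2 10.1] gap 0.701
shift tool mm [ 2.6  0.2 -0.8]
[ 0.76 -0.73 -0.23]
```

Call:
{"op": "arm_command", "data": {
  "series": [
    [[0, 3, 0, 0], [0, 3, 0, 0], [0, 0, 0, 0], [0, 0, 0, 0]]
  ]
}}

```text
t: 12.95
tcp_pos: [0.5629, 0.1338, 0.0173]
tool_rot: [0.527, -0.472, -0.516, -0.483]
force: [5.8, 1.2, 9.0]
finger_gap: 0.701
```

Run:
```python
from h import *
s=show([-65,35,14.5]);print(s["ft_torque"].round(2))
a=snapshot("scene")[150:250,280:420,::-1]
cv2.imwrite("pics/s6.png",cv2.resize(a,None,fx=5,fy=5))
```

```text
t 12.95 fix mm [-59.4  35.2  17.3] tool axes in fix
 [[ 0.022 -1.     0.003]
 [-0.     0.003  1.   ]
 [-1.    -0.022  0.   ]] force fix [5.9 0.7 9. ] gap 0.701
shift tool mm [ 2.7  5.6 -0.2]
[ 0.57 -1.   -0.2 ]
```

View pics/s6.png

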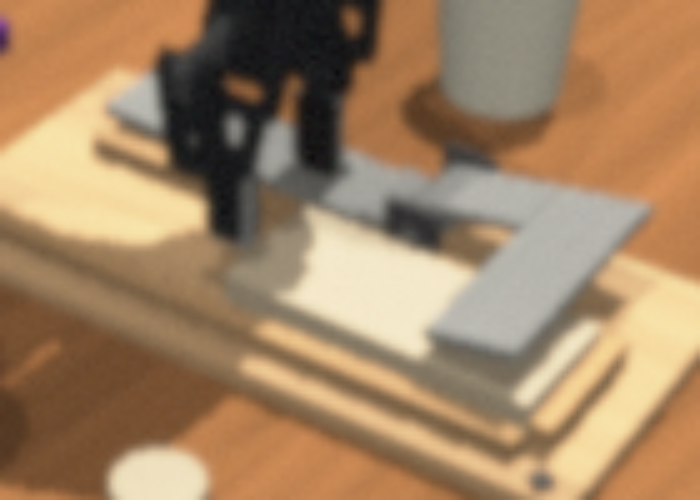

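Finger B has come off the strip (gap at (240,245)), the strip stays against the stop at (530,400), and the pedal is still held. Now I'll ease the pedal up and move clear.

Call:
{"op": "arm_command", "data": {
  "series": [
    [[-3, 1, 0, 0], [-3, 1, 0, 0], [-3, 0, 0, 0], [-3, 0, 0, 0], [-3, 0, 0, 0], [-4, 0, 0, 0], [-5, 0, 0, 0], [-8, 0, 0, 0], [-12, 0, 0, 0], [-15, 0, 0, 0]]
  ]
}}

```text
t: 14.0
tcp_pos: [0.5498, 0.1331, 0.0738]
tool_rot: [-0.522, 0.477, 0.523, 0.476]
force: [-0.5, -0.4, 0.1]
finger_gap: 0.701
```

Call:
{"op": "arm_command", "data": {
  "series": [
    [[-25, 0, 0, 0], [-30, 0, 0, 0], [-30, 10, 0, 0], [-30, 20, 0, 0], [-20, 20, 0, 0], [0, 20, 0, 0], [0, 0, 0, 0], [0, 0, 0, 0], [0, 0, 0, 0]]
  ]
}}

```text
t: 14.9
tcp_pos: [0.4818, 0.1267, 0.2083]
tool_rot: [0.523, -0.476, -0.522, -0.477]
force: [-0.7, 0.8, -0.6]
finger_gap: 0.696
```

Run:
```python
from h import *
s=show()
c=cam("scene");im=snapshot("scene")[:,:,::-1].copy()
z=cv2.resize(im[140:250,280:420],None,fx=5.4,fy=5.4,interpolation=cv2.INTER_CUBIC)
for x,y,zz in((96,-30,32),(96,30,32),(-44,-30,32),(-44,30,32)):
    u=(proj(c,f2w(np.array([x,y,zz])/1000))[0]-[280,140]+.5)*5.4; cv2.circle(z,tuple(int(v) for v in u),3,(0,0,255),-1)
cv2.imwrite("pics/s7.png",z)
t=snapshot("top")[:,:,::-1]; hsv=cv2.cvtColor(t,cv2.COLOR_BGR2HSV)
cv2.imwrite("pics/t7.png",t)
```

```text
t 14.9 fix mm [-140.8   35.6  208.3] tool axes in fix
 [[ 0.001 -1.     0.001]
 [-0.     0.001  1.   ]
 [-1.    -0.001 -0.   ]] force fix [-0.6  0.9 -0.6] gap 0.696
```

View pics/s7.png

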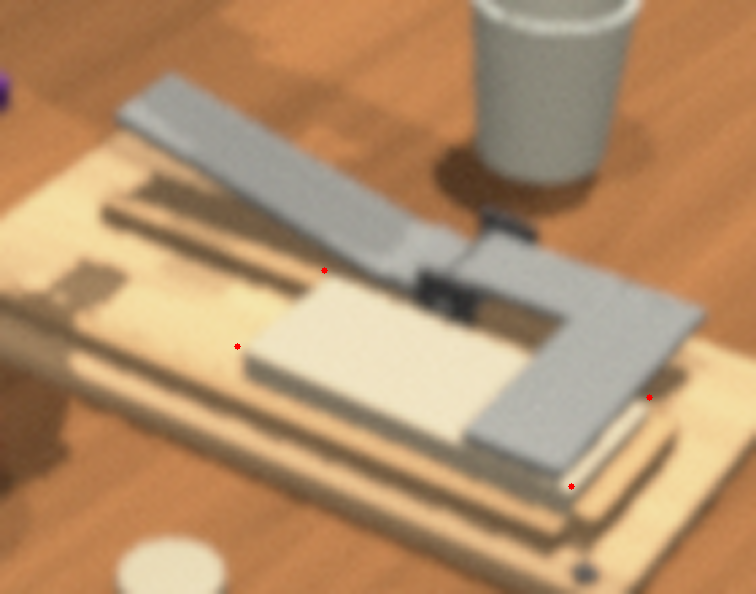

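The flap lies on the strip and the pedal is released. The strip's front edge at (568,487) touches the stop, with only the same ~2 px offset this camera showed at the start. The robot is clear and the cup hasn't moved. I'll hand in.

```bash
python3 -c "
from station import ticket
print(ticket.sign_off())"
```

```text
the job is handed in; nothing more can be done
None
```

The job is handed in at about 15 s of the 40 s. I pressed the pedal to its stop with one fingertip and pushed the strip about 72 mm with the other. I then backed off, eased the pedal up and moved clear. The sign-off gives no verdict.

**Last checks:**
- **Strip home:** the fingertips stopped moving while the push grew to about 19 N, and the last view shows the strip's front edge against the end stop. Projected corners were about 2 px off, the same offset this camera had at the start.
- **Flap and pedal:** the last view shows the flap lying on the strip and the pedal released. I judged the flap angle and its pressing force from the picture only.
- **Robot:** force readings were near zero and the tool was at 208 mm height, clear of everything.
- **Bystanders:** the cup stands where it was in the last view. I did not measure the prop or vase again; the arm never went near them.

**What went unevenly:**
- **Stick-slip:** the finger stuck and slipped on the pedal. It stalled about 4.5 mm early and then freed itself. It stuck again while backing off, tilting the tool about 0.02 rad, but the strip stayed at the stop.

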